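# Tighten the counter scale's deck and put it back in service

### The job

The screws in the bakery scale's deck have worked loose: swing the lamp arm well clear of the scale, take the screwdriver from its block and drive every screw that is there fully home, turning them only with the screwdriver. Then stand the screwdriver back in its block, set the weighing tray level on the scale's two rails, centred and square, and after that swing the lamp back over the middle of the scale. Leave the jam jar, loaf and cup where they are.

Things in the scene. Friction and masses are not known exactly. Their poses are not given: they have to be found in the camera images.
- scale: Counter scale, fixed: aluminium body 150 x 150 mm, deck top 30 mm above the counter with four 27 mm square holes near the corners (x +-40, y +-35 mm), and a black rubber rail along each side (along its x, at y = +-68 mm, 12 mm wide, 13 mm tall, tops 43 mm above the counter). Origin: centre of the underside.
- scale_top (a point): Centre of the scale at the height of the rail tops, 43 mm above the counter.
- lamp_hinge (a point): Upright hinge axis of the swing-arm lamp, at the height of its bar, 175 mm above the counter, about 260 mm from the scale's centre; under it stands a fixed post, 20 mm thick, on a 90 mm foot.
- swing (a joint): Lamp arm angle, rad: about 0 with the lamp over the scale, growing (clockwise from above) to a stop at 1.5; the other stop is at -0.3. A stiff hinge (0.25 N m): it stays where it is left.
- lamp_peg (a point): Grip point on the upright wooden peg at the lamp arm's end: 18 mm thick, rising 60 mm above the bar's axis, top 235 mm above the counter; this point is on its axis 215 mm above the counter, 262 mm from the hinge. The bar is 16 mm thick; the brass lamp, 70 mm across, hangs under the peg, its underside 125 mm above the counter.
- block_hole (a point): Screwdriver block, fixed, wood, 70 x 70 x 90 mm, with one upright 16 mm square hole right through its middle. This point: middle of the hole's mouth, 90 mm above the counter; x and y along the block's sides.
- driver: Flat-blade screwdriver, 155 mm, 120 g, standing in the block, handle resting on the block's top, tip 10 mm above the counter. Origin: middle of the blade's tip, z up to the handle, x along the blade's width. Blade 12 mm wide, 2.5 mm thick, 12 mm long; shaft 10 mm thick; square handle 24 x 24 mm (flats facing x and y) from z = 80 to 155 mm.
- tray: Loose beech weighing tray 120 x 150 mm (x, y), 350 g, rim 20 mm high, with a round bar handle 14 mm thick, 104 mm long, along its y. Origin: centre of the underside. In place it rests on both rails, its y across the rails (either way round), middle over the scale's, underside 43 mm above the counter.
- tray_handle (a point): Middle of the tray's bar handle, on its axis, 62 mm above the tray's underside.
- jam_jar: Jam jar, bystander, 60 mm wide, 85 mm tall; origin under its centre.
- loaf: Loaf of bread, bystander, 170 x 76 x 68 mm; origin under its centre.
- paper_cup: White cup, bystander, 72 mm wide, 90 mm tall; origin under its centre.
- screw1: One of up to four screws in the scale's deck (absent in some starts: then only its empty hole is seen). A round slotted dark steel head, 22 mm wide and 8 mm tall, rises through a 27 mm square hole in the deck from a captive brass plate, 34 mm square, that cannot turn or lift out. Origin: centre of that plate's underside, 18 mm above the counter.
- turn1 (a joint): How far screw1 has been turned in, rad: grows clockwise from above, sinks 1 mm per rad, stops hard at 6.0 (fully home), when the head's top is 34 mm above the counter, 4 mm above the deck. Turning takes about 0.12 N m; it does not turn back by itself.
- slot1 (a point): Middle of the slot of screw1 at the top face of its head; x along the slot, z up. The slot is closed at both ends, 14.5 mm long, 5 mm wide, 6 mm deep. A blade still wedged against its walls by the last turn can drag when lifted: ease it back first.
- screw2: One of up to four screws in the scale's deck (absent in some starts: then only its empty hole is seen). A round slotted dark steel head, 22 mm wide and 8 mm tall, rises through a 27 mm square hole in the deck from a captive brass plate, 34 mm square, that cannot turn or lift out. Origin: centre of that plate's underside, 18 mm above the counter.
- turn2 (a joint): How far screw2 has been turned in, rad: grows clockwise from above, sinks 1 mm per rad, stops hard at 6.0 (fully home), when the head's top is 34 mm above the counter, 4 mm above the deck. Turning takes about 0.12 N m; it does not turn back by itself.
- slot2 (a point): Middle of the slot of screw2 at the top face of its head; x along the slot, z up. The slot is closed at both ends, 14.5 mm long, 5 mm wide, 6 mm deep. A blade still wedged against its walls by the last turn can drag when lifted: ease it back first.
- screw3: One of up to four screws in the scale's deck (absent in some starts: then only its empty hole is seen). A round slotted dark steel head, 22 mm wide and 8 mm tall, rises through a 27 mm square hole in the deck from a captive brass plate, 34 mm square, that cannot turn or lift out. Origin: centre of that plate's underside, 18 mm above the counter.
- turn3 (a joint): How far screw3 has been turned in, rad: grows clockwise from above, sinks 1 mm per rad, stops hard at 6.0 (fully home), when the head's top is 34 mm above the counter, 4 mm above the deck. Turning takes about 0.12 N m; it does not turn back by itself.
- slot3 (a point): Middle of the slot of screw3 at the top face of its head; x along the slot, z up. The slot is closed at both ends, 14.5 mm long, 5 mm wide, 6 mm deep. A blade still wedged against its walls by the last turn can drag when lifted: ease it back first.
- screw4: One of up to four screws in the scale's deck (absent in some starts: then only its empty hole is seen). A round slotted dark steel head, 22 mm wide and 8 mm tall, rises through a 27 mm square hole in the deck from a captive brass plate, 34 mm square, that cannot turn or lift out. Origin: centre of that plate's underside, 18 mm above the counter.
- turn4 (a joint): How far screw4 has been turned in, rad: grows clockwise from above, sinks 1 mm per rad, stops hard at 6.0 (fully home), when the head's top is 34 mm above the counter, 4 mm above the deck. Turning takes about 0.12 N m; it does not turn back by itself.
- slot4 (a point): Middle of the slot of screw4 at the top face of its head; x along the slot, z up. The slot is closed at both ends, 14.5 mm long, 5 mm wide, 6 mm deep. A blade still wedged against its walls by the last turn can drag when lifted: ease it back first.
Mind the look-alikes: they are no part of the job. Leave any green or red look-alike of the screw3 alone.

How it is judged:
On the way, in this order (a step that is already met when the one before it is completed fails the run):
1. the lamp is swung clear: its peg over 160 mm from the scale's centre, seen from above (horizontal distance between lamp_peg and scale_top above 0.16 m), for 0.2 s.
2. every screw that is there is fully home (turned to over 5.7 rad) (value of joint each of turn1, turn2, turn3, turn4 above 5.7 rad), for 0.2 s.
3. the tray rests on both rails, centred and square (horizontal distance between tray and scale_top below 0.015 m and z of tray in the frame of scale_top between -0.004 and 0.004 m and angle between tray's own z axis and vertical below 0.05 rad and angle between the x axis of tray and the x axis of scale, either way round below 0.15 rad), for 0.2 s.
4. the lamp is back over the middle of the scale (horizontal distance between lamp_peg and scale_top below 0.045 m), for 0.2 s.
At the end, for the whole second after the job is handed in: Screws present past 5.7 rad; tray level on both rails within 15 mm of centre and 0.15 rad of square; lamp peg within 45 mm of the scale's centre seen from above; screwdriver upright in the block's hole, handle down on the block; all released and at rest (all of step 2 and all of step 3 and horizontal distance between lamp_peg and scale_top below 0.045 m and horizontal distance between driver and block_hole below 0.012 m and height (world z) of driver below 0.016 m and angle between driver's own z axis and vertical below 0.1 rad and linear speed of each of tray, driver below 0.02 m/s and velocity of joint swing between -0.1 and 0.1 rad/s); the robot touches nothing.
It fails at once if a screw is touched by the fingers (contact force between the fingers and screw1 above 2 N or contact force between the fingers and screw2 above 2 N or contact force between the fingers and screw3 above 2 N or contact force between the fingers and screw4 above 2 N).
It fails at once if a bystander is moved more than 30 mm (distance of any of jam_jar, loaf, paper_cup from where it was at the start of the episode above 0.03 m).
Of screw1, screw2, screw3, screw4 only 2 to 4 are there at a start; the rules pass over those that are not, and their reading is None.
At some moment in a run one of tray may be knocked a few centimetres aside while the robot is not near it.
It also fails if it takes over 210 s, if anything falls off the work surface, if the arm or the gripper's body presses on something with over 40 N, if the wrist force passes 120 N, or if a joint passes its speed limit or range.

### The arm

A 7-joint arm with a two-finger parallel gripper is mounted at the origin on the work surface. World frame = base frame: x ahead of the robot, y to its left, z up, the work surface at z = 0. Lengths are in m, angles in rad, forces in N, time in s.
With the tool pointing down it reaches from about 0.4 to 0.875 m from the base axis. Payload 4.4 kg.
Tool frame: the origin (TCP) lies at the very end of the fingers, on their centre line; the grasp point (between the pads) lies 19 mm behind it; z points along the fingers, y is the line along which they close (so a half turn about z gives the same grasp; the last joint's range is limited). The gripper opens to 85 mm and grips with 20 to 120 N. Pads are 22 mm wide; open, the fingers measure 114 mm over their backs; the gripper's body (76 mm by 85 mm) begins 54 mm behind the grasp point. The pads swing forward as they close: fully open they stand 13 mm farther back than shut.
Start: joints at [1.151, 0.628, 0.038, 1.517, -0.027, 0.996, -0.02], TCP at [0.225, -0.61, 0.231] pointing down, gripper open.
Joint ranges: [-3.06, 3.06], [-0.37, 2.12], [-1.25, 1.32], [0.18, 2.47], [-1.1, 4.24], [0.23, 1.98], [-2.94, 2.94]. Speed limits (rad/s): [2.57, 2.57, 3.14, 3.14, 3.14, 3.14, 3.14].

### API

Orientations are given as a rotation vector (axis times angle).
In Python, from plant import bot, eyes, job gives the robot as it stands. The module is installed in compiled form; this text tells all that it offers. Calls block until the motion is done:
- bot.move_pose(position, orientation): joint-space move of the TCP to a pose.
- bot.line_to(position, vel=0.15, frame=None): straight line of the TCP; frame=None keeps the orientation; vel is the mean speed in m/s.
- bot.move_j(angles): joint-space move.
- bot.gripper_to(opening): opening from 0.0 (shut) to 1.0 (fully open); the grip force is fixed at half the most; returns when the fingers have stopped.
- bot.wait(seconds).
- bot.inverse_kinematics(position, orientation): joint angles nearest the present ones, or None.
- eyes.grab_frame(name): name is "scene" or "top" or "wrist"; returns (picture, depth): 420x560x3 uint8, red, green, blue; 420x560 float32, m along the optical axis (not along the pixel's ray), 0 where there is no reading.
- eyes.camera_info(name): a dict with "intrinsics" (3x3 intrinsics, pixels), "k1" (the pictures are not rectified: a ray, as slopes to the right and down, at radius r is drawn at 1 + k1 r^2 times it, then the intrinsics apply), "cam_to_world" (4x4, takes a point from camera to world coordinates). Camera axes: x right, y down, z forward; pixel columns grow to the right and rows downward; lengths in m; the calibration is good to about 2 mm. A picture is of the moment at which its call begins: read the wrist's pose just before it. camera_info takes no time and is no camera call; for the wrist camera it gives the pose at the moment of the call.
A pose or a line that the arm cannot do raises bot.MotionError and nothing moves.
- job.hand_in(): hands the job in; it is judged then, once.
Readings, each from a call of its own:
- bot.current_time_s(): time.
- bot.current_joint_pos(): joint angles.
- bot.current_qvel(): joint speeds.
- bot.current_tau(): joint torques, N m.
- bot.current_tcp_pos(): TCP position.
- bot.current_eef_rot(): TCP orientation.
- bot.current_ft_force(): force on the tool from outside, world axes, zero at the start.
- bot.current_torque(): the same for the moment, N m.
- bot.current_opening(): opening from 0.0 (shut) to 1.0 (fully open).
- bot.current_gripper_force(): force on a finger pad.
Only numpy, scipy, OpenCV 4.12 (cv2) and the standard library are available. Lean on these libraries where they do the work, as an engineer would, in place of code of your own. Each camera call takes 0.05 s, during which the arm holds its last target. There are 200 camera calls.

## Working session

There is one attempt and no reset: what is moved stays moved. The work goes in short steps, each a Python script; the robot and the scene stay as the last script left them, time stands still between calls to the robot, and variables do not carry over. Pictures are saved under pics/ and viewed, at most 14 in all, crops included, and the job is handed in when it is done.

```bash
mkdir -p pics
python3 - <<'E'
from plant import bot, eyes
import cv2, numpy as np
for n in ("scene","top","wrist"):
    i=eyes.camera_info(n); p,d=eyes.grab_frame(n)
    cv2.imwrite(f"pics/{n}0.png",p[:,:,::-1]); np.savez(f"{n}0.npz",p=p,d=d,K=i["intrinsics"],k1=i["k1"],T=i["cam_to_world"])
    print(n,i)
print(bot.current_tcp_pos(),bot.current_eef_rot(),bot.current_time_s())
E
```

```text
scene {'intrinsics': array([[492.92563795,   0.        , 273.50594282],
       [  0.        , 492.92563795, 200.15079551],
       [  0.        ,   0.        ,   1.        ]]), 'k1': -0.0036635800854239063, 'cam_to_world': array([[ 0.29491276,  0.65636042, -0.6944188 ,  1.32000908],
       [ 0.95551571, -0.20563756,  0.21143066, -0.19899305],
       [-0.00402387, -0.72588167, -0.68780783,  0.91424772],
       [ 0.        ,  0.        ,  0.        ,  1.        ]])}
top {'intrinsics': array([[485.71414346,   0.        , 281.67242508],
       [  0.        , 485.71414346, 208.36561027],
       [  0.        ,   0.        ,   1.        ]]), 'k1': -0.014457509751686448, 'cam_to_world': array([[ 0.00868342, -0.99216389,  0.12464115,  0.41235161],
       [-0.99992276, -0.00750692,  0.00990567,  0.03624311],
       [-0.00889238, -0.12471754, -0.99215244,  1.12519366],
       [ 0.        ,  0.        ,  0.        ,  1.        ]])}
wrist {'intrinsics': array([[342.98081959,   0.        , 276.59992198],
       [  0.        , 342.98081959, 203.33562298],
       [  0.        ,   0.        ,   1.        ]]), 'k1': -0.04853226424581105, 'cam_to_world': array([[ 0.34719631, -0.90107635, -0.25983866,  0.29205665],
       [-0.93779007, -0.33422923, -0.0940245 , -0.58439617],
       [-0.00212242,  0.27631907, -0.96106361,  0.37345751],
       [ 0.        ,  0.        ,  0.        ,  1.        ]])}
[ 0.22505868 -0.60929736  0.23061754] [-3.09118720e+00 -5.52604177e-01  4.08581243e-04] 0.15
```

View pics/top0.png

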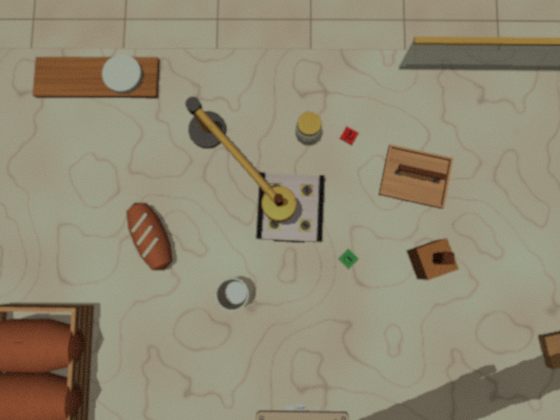

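View pics/scene0.png

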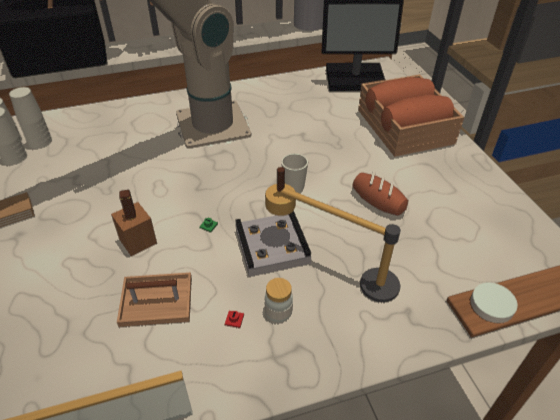

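The top view shows the scale at (290,207), lamp peg (279,200), hinge cap (193,104), driver and block (440,258), tray (416,176), jar (309,125), cup (235,293) and loaf (150,237). The green (348,259) and red (349,135) look-alikes lie loose on the counter. The real screws are in the deck holes.

```bash
cat > h.py <<'E'
import numpy as np, cv2
from scipy.spatial.transform import Rotation as R
def rays(uv,K,k1):
    s=(np.asarray(uv,float).reshape(-1,2)-[K[0,2],K[1,2]])/[K[0,0],K[1,1]]; u=s.copy()
    for _ in range(10): u=s/(1+k1*(u**2).sum(1,keepdims=True))
    return np.c_[u,np.ones(len(u))]
def on_plane(uv,z,f):
    r=rays(uv,f["K"],float(f["k1"]))@f["T"][:3,:3].T; o=f["T"][:3,3]
    return o+r*((z-o[2])/r[:,2])[:,None]
def cloud(f):
    h,w=f["d"].shape; v,u=np.mgrid[:h,:w]
    r=rays(np.c_[u.ravel(),v.ravel()],f["K"],float(f["k1"]))*f["d"].ravel()[:,None]
    P=r@f["T"][:3,:3].T+f["T"][:3,3]; P[f["d"].ravel()==0]=np.nan
    return P.reshape(h,w,3)
def ortho(f,c,half,z,n=500):
    """image of plane z, +x up, +y left, centred at c"""
    j,i=np.meshgrid(np.arange(n),np.arange(n)); s=2*half/n
    W=np.stack([c[0]+half-i*s,c[1]+half-j*s,np.full(i.shape,z)],-1)
    C=(W-f["T"][:3,3])@f["T"][:3,:3]; a=C[...,:2]/C[...,2:]
    a=a*(1+float(f["k1"])*(a**2).sum(-1,keepdims=True))
    K=f["K"]; m=(a*[K[0,0],K[1,1]]+[K[0,2],K[1,2]]).astype(np.float32)
    return cv2.remap(np.ascontiguousarray(f["p"][:,:,::-1]),m[...,0],m[...,1],cv2.INTER_CUBIC)
def grab(n,name=None):
    from plant import eyes
    i=eyes.camera_info(n); p,d=eyes.grab_frame(n)
    f=dict(p=p,d=d,K=i["intrinsics"],k1=i["k1"],T=i["cam_to_world"])
    if name: np.savez(name,**f)
    return f
def down(yaw):
    """tool pointing down, tool y (closing line) at angle yaw from world x... tool x at yaw-? see code"""
    # columns: x_t, y_t, z_t ; y_t=(cos yaw, sin yaw,0), z_t=-z
    y=np.array([np.cos(yaw),np.sin(yaw),0]); z=np.array([0,0,-1.]); x=np.cross(y,z)
    return R.from_matrix(np.c_[x,y,z]).as_rotvec()
E
python3 - <<'E'
from h import *
for n in ("top","scene"):
    f=np.load(n+"0.npz"); P=cloud(f); z=P[...,2]
    def box(uv,r,lo,hi,rect=True):
        u,v=uv; Q=P[v-r:v+r,u-r:u+r].reshape(-1,3); Q=Q[(Q[:,2]>lo)&(Q[:,2]<hi)]
        if len(Q)<5: return len(Q)
        c,s,a=cv2.minAreaRect((Q[:,:2]*1000).astype(np.float32)); return len(Q),np.round(c,1),np.round(s,1),round(a,1),"zmed",round(float(np.median(Q[:,2])),4)
    px=dict(top=dict(peg=(279,200),hinge=(193,104),block=(433,258),hand=(443,258),tray=(416,176),scale=(290,207),jar=(309,122),cup=(235,293),loaf=(150,237)),
      scene=dict(peg=(281,180),hinge=(392,234),block=(133,228),hand=(126,205),tray=(157,300),scale=(272,242),jar=(279,290),cup=(293,175),loaf=(380,193)))[n]
    print(n)
    for k,r,lo,hi in [("peg",15,.222,.25),("hinge",14,.16,.22),("block",30,.08,.1),("hand",16,.155,.175),("tray",45,.012,.03),("tray",45,.06,.08),("scale",50,.025,.036),("scale",50,.039,.048),("jar",25,.075,.1),("cup",25,.08,.1),("loaf",45,.02,.09)]:
        print(k,lo,box(px[k],r,lo,hi))
f=np.load("top0.npz"); c=on_plane([[290,207]],.03,f)[0]; print(c)
cv2.imwrite("pics/o.png",ortho(f,c,.1,.034))
E
```

```text
top
peg 0.222 (77, array([544.1,  52.2]), array([15.1, 17.2]), 89.0, 'zmed', 0.2351)
hinge 0.16 (293, array([731.4, 222.5]), array([51. , 29.5]), 27.1, 'zmed', 0.1886)
block 0.08 (890, array([ 437.3, -283.6]), array([70.3, 72.2]), 19.6, 'zmed', 0.0905)
hand 0.155 (157, array([ 437.3, -282.5]), array([23.1, 23.5]), 89.9, 'zmed', 0.165)
tray 0.012 (705, array([ 630., -263.]), array([151.8, 122. ]), 77.8, 'zmed', 0.0197)
tray 0.06 (302, array([ 630.2, -263. ]), array([105.7,  15.2]), 77.4, 'zmed', 0.0682)
scale 0.025 (2368, array([552.1,  28.8]), array([149.9, 153.7]), 87.7, 'zmed', 0.0304)
scale 0.039 (681, array([554.8,  28.6]), array([148.1, 148.8]), 87.6, 'zmed', 0.0431)
jar 0.075 (457, array([733.9, -11.4]), array([52.8, 51.1]), 45.1, 'zmed', 0.0853)
cup 0.08 (241, array([359.8, 151.2]), array([70.3, 70.1]), 27.6, 'zmed', 0.0897)
loaf 0.02 (2082, array([483.9, 345.8]), array([164.8,  73.7]), 27.9, 'zmed', 0.0577)
scene
peg 0.222 (66, array([546.9,  52.5]), array([15.1, 19. ]), 72.5, 'zmed', 0.2331)
hinge 0.16 (338, array([738.9, 220.4]), array([43.3, 32.8]), 60.6, 'zmed', 0.1831)
block 0.08 (622, array([ 438.9, -283.9]), array([78. , 71.1]), 20.7, 'zmed', 0.0897)
hand 0.155 (105, array([ 441.1, -282.4]), array([23.2, 26.7]), 84.5, 'zmed', 0.164)
tray 0.012 (849, array([ 631. , -262.5]), array([150.6, 125.5]), 77.7, 'zmed', 0.0187)
tray 0.06 (313, array([ 632.7, -263.2]), array([105.5,  15. ]), 76.8, 'zmed', 0.0671)
scale 0.025 (2304, array([555.7,  26.7]), array([148.2, 155.1]), 88.4, 'zmed', 0.0296)
scale 0.039 (503, array([555.6,  28.7]), array([149.9, 151.2]), 87.0, 'zmed', 0.0425)
jar 0.075 (480, array([736.3, -12.3]), array([52.2, 51.6]), 5.6, 'zmed', 0.0845)
cup 0.08 (201, array([362. , 150.2]), array([69.2, 72.9]), 68.6, 'zmed', 0.087)
loaf 0.02 (1440, array([409. , 407.2]), array([152.6, 308.1]), 52.1, 'zmed', 0.0522)
[0.55320924 0.02827501 0.03      ]
```

View pics/o.png

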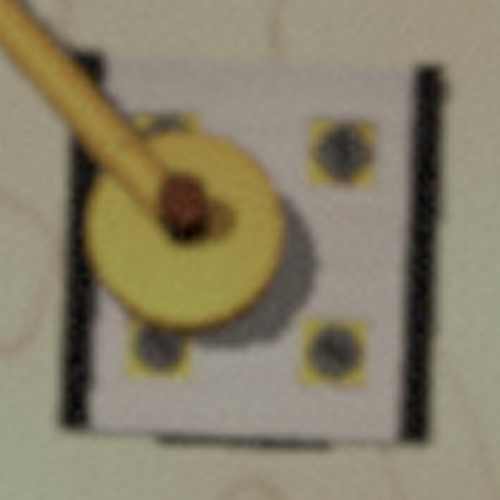

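```bash
cat >> h.py <<'E'
def pick(pos,yaws):
    """choose the yaw (of equivalents) with the least joint motion and a comfortable last joint"""
    from plant import bot
    q0=np.array(bot.current_joint_pos()); best=None
    for y in yaws:
        q=bot.inverse_kinematics(list(pos),list(down(y)))
        if q is None: continue
        c=np.abs(np.array(q)-q0).max()+ (2 if abs(q[6])>2.4 else 0)
        if best is None or c<best[0]: best=(c,y,np.round(q,2))
    return best
E
python3 - <<'E'
from h import *
from plant import bot
f=np.load("top0.npz"); P=cloud(f); Q=P[95:200,185:280].reshape(-1,3)
Q=Q[(Q[:,2]>.17)&(Q[:,2]<.187)]
print(len(Q)); vx,vy,x0,y0=cv2.fitLine((Q[:,:2]).astype(np.float32),cv2.DIST_HUBER,0,.01,.01).ravel(); print(vx,vy,x0,y0)
peg=np.array([.5455,.0524]); s=np.sign(vx); d=np.array([vx,vy])*s; H=peg+.262*d; print("hinge",H,"bar dir",d, "ext",Q[:,0].min(),Q[:,0].max())
bot.line_to([.225,-.61,.36]); bot.gripper_to(.5); print("open",bot.current_opening())
a0=np.arctan2(*(peg-H)[::-1])
b=pick([*peg,.33],[a0+np.pi/2,a0-np.pi/2]); print(b); off=b[1]-a0
at=lambda a,z:[*(H+.262*np.array([np.cos(a),np.sin(a)])),z]
# check end reachable
for da in (.4,.8,1.25): print(da,bot.inverse_kinematics(at(a0-da,.2),list(down(a0-da+off))) is not None, pick(at(a0-da,.2),[a0-da+off])[2])
bot.move_pose(at(a0,.33),down(b[1])); bot.line_to(at(a0,.2),vel=.1)
print(bot.current_ft_force())
for da in np.linspace(0,1.25,11)[1:]:
    bot.line_to(at(a0-da,.2),vel=.12,frame=down(a0-da+off))
print(bot.current_ft_force(),bot.current_tcp_pos(),bot.current_time_s())
bot.line_to(at(a0-1.25,.34),vel=.15)
np.savez("lamp.npz",H=H,a0=a0,off=off)
f=grab("top","top1.npz"); P=cloud(f); Q=P.reshape(-1,3); Q=Q[(Q[:,2]>.222)&(Q[:,2]<.24)&(np.linalg.norm(Q[:,:2]-at(a0-1.25,0)[:2],axis=1)<.06)]; print("peg",len(Q),np.median(Q,0) if len(Q) else None, at(a0-1.25,0))
E
```

```text
943
0.7466389 0.66522956 0.64341956 0.14143755
hinge [0.74111939 0.22669014] bar dir [0.7466389  0.66522956] ext 0.5491287168756795 0.7503366469020833
open 0.5015967974496676
(np.float64(1.1583899915494071), np.float64(-0.8429951196887515), array([ 0.16,  0.41, -0.44,  1.66,  0.19,  1.12, -1.18]))
0.4 True [-0.06  0.5  -0.4   1.92  0.27  0.77 -1.85]
0.8 True [-0.16  0.56 -0.55  1.85  0.38  0.84 -2.54]
1.25 True [-0.54  0.63 -0.19  1.62  0.14  0.91 -2.87]
[ 0.03661777 -0.30752852  0.97004257]
[-0.0841344   0.47416423 -0.46713655] [0.51374984 0.35608401 0.19980935] 9.9583
peg 92 [0.50632169 0.34564462 0.23446715] [np.float64(0.514037558304043), np.float64(0.3573723530360029), 0]
```

Run:
```python
from h import *
from plant import bot
bot.gripper_to(1.0)
c=np.array([.555,.0285])
p=[c[0],c[1]+.0,.20]; b=pick(p,np.arange(-3.1,3.1,.35)); print(b)
bot.move_pose([p[0],p[1],.34],down(b[1])); bot.line_to(p,vel=.15)
bot.wait(.3)
f=grab("wrist","w1.npz"); print(f["T"])
im=np.hstack([ortho(f,c,.09,.038,500)]); cv2.imwrite("pics/w1.png",f["p"][:,:,::-1]); cv2.imwrite("pics/w1o.png",im)
f=grab("top","top2.npz")
```

```text
(np.float64(0.6040005909107262), np.float64(-2.05), array([-0.1 ,  0.53, -0.01,  1.82,  0.01,  0.79, -2.16]))
[[-4.60427831e-01 -8.53368977e-01 -2.44474134e-01  6.18519276e-01]
 [-8.87697063e-01  4.42508123e-01  1.27202535e-01 -2.97008182e-03]
 [-3.68907253e-04  2.75586558e-01 -9.61276190e-01  3.43562772e-01]
 [ 0.00000000e+00  0.00000000e+00  0.00000000e+00  1.00000000e+00]]
```

View pics/w1o.png

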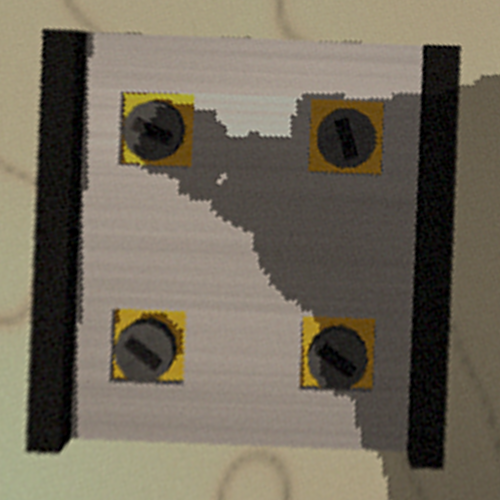

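All four holes hold a screw, with slots visible at ortho pixels (157,131), (346,139), (146,352) and (335,357). Next I measure the heads and look at the driver up close.

Run:
```python
from h import *
from plant import bot
f=dict(np.load("w1.npz")); P=cloud(f).reshape(-1,3)
c=np.array([.555,.0285]); 
o=lambda px:np.array([c[0]+.09-px[1]*.18/500,c[1]+.09-px[0]*.18/500])
Q=P[(np.abs(P[:,2]-.043)<.002)&(np.abs(P[:,:2]-c).max(1)<.1)]; print("rails",cv2.minAreaRect((Q[:,:2]*1000).astype(np.float32)))
tiles=[]; S=[]
for k,px in enumerate([(157,131),(346,139),(146,352),(335,357)]):
    g=o(px); Q=P[(np.linalg.norm(P[:,:2]-g,axis=1)<.014)&(P[:,2]>.0325)]
    z=np.percentile(Q[:,2],[50,80]); zt=z[1]; Q=Q[Q[:,2]>z[0]-.0015]; hc,hr=cv2.minEnclosingCircle((Q[:,:2]*1000).astype(np.float32))
    h=np.array(hc)/1000; n=400; im=ortho(f,h,.014,z[0],n); gr=cv2.GaussianBlur(cv2.cvtColor(im,6),(0,0),3).astype(float)
    yy,xx=np.mgrid[:n,:n]; m=np.hypot(xx-n/2,yy-n/2)<8.7/14*n/2
    t,_=cv2.threshold(gr[m].astype(np.uint8),0,255,cv2.THRESH_OTSU); b=((gr<t)&m).astype(np.uint8)
    l,lab,st,ce=cv2.connectedComponentsWithStats(b); i=1+np.argmax(st[1:,4]); r=cv2.minAreaRect(np.argwhere(lab==i)[:,::-1].astype(np.float32))
    bx=cv2.boxPoints(r); e=[bx[1]-bx[0],bx[2]-bx[1]]; e=max(e,key=np.linalg.norm); s=.028/n
    ang=np.arctan2(-e[0],-e[1])%np.pi; ctr=np.array([h[0]+.014-r[0][1]*s,h[1]+.014-r[0][0]*s])
    print(k,"z",z,"head",h,hr,"slot",ctr,"size",np.array(r[1])*s*1000,"ang",ang); S.append([*h,z[0],ang,*ctr])
    cv2.drawContours(im,[bx.astype(int)],0,(0,255,0),1); tiles.append(im)
np.save("screws.npy",S); cv2.imwrite("pics/slots.png",cv2.resize(np.vstack([np.hstack(tiles[:2]),np.hstack(tiles[2:])]),(600,600)))
bot.line_to([.555,.0285,.36])
p=[.438,-.283,.30]; b=pick(p,[.35+i*np.pi/2 for i in range(-2,3)]); print(b)
bot.move_pose(p,down(b[1])); bot.wait(.3)
f=grab("wrist","w2.npz"); P=cloud(f).reshape(-1,3); Q=P[(np.abs(P[:,2]-.165)<.004)&(np.linalg.norm(P[:,:2]-p[:2],axis=1)<.04)]; print("handle",len(Q),cv2.minAreaRect((Q[:,:2]*1000).astype(np.float32)),np.median(Q[:,2]))
Q=P[(np.abs(P[:,2]-.09)<.004)&(np.linalg.norm(P[:,:2]-p[:2],axis=1)<.08)]; print("block",len(Q),cv2.minAreaRect((Q[:,:2]*1000).astype(np.float32)),np.median(Q[:,2]))
im=np.hstack([cv2.resize(cv2.imread("pics/slots.png"),(400,400)),ortho(f,p,.05,.165,400)]); cv2.imwrite("pics/w2.png",im)
```

```text
rails ((556.3717651367188, 30.604339599609375), (149.05030822753906, 150.3934783935547), 87.5735092163086)
0 z [0.26020614 0.27115246] head [0.59167853 0.06345021] 12.037496566772461 slot [0.58903165 0.06309811] size [12.04308365 17.3834697 ] ang 1.7030474
1 z [0.03718287 0.03789612] head [ 0.59523486 -0.00595384] 10.92113208770752 slot [ 0.59516138 -0.00603188] size [14.89826782  5.38707977] ang 0.27193832
2 z [0.03791766 0.03853086] head [0.51824908 0.06710376] 10.819945335388184 slot [0.51797733 0.06706042] size [14.66919983  5.533983  ] ang 0.89027524
3 z [0.03878015 0.23947434] head [ 0.51750037 -0.00289506] 12.834026336669922 slot [ 0.51562315 -0.00275799] size [14.77461746  5.80873215] ang 0.8893697
(np.float64(0.43331858365823683), 3.491592653589793, array([ 0.32,  0.38,  0.28,  1.79, -0.12,  1.  , -2.15]))
handle 749 ((440.924072265625, -281.3631286621094), (23.978723526000977, 23.955232620239258), 86.8123779296875) 0.16499496043887535
block 3320 ((440.3935852050781, -281.57623291015625), (70.19740295410156, 70.10921478271484), 19.731584548950195) 0.09043660291706959
```

View pics/w2.png

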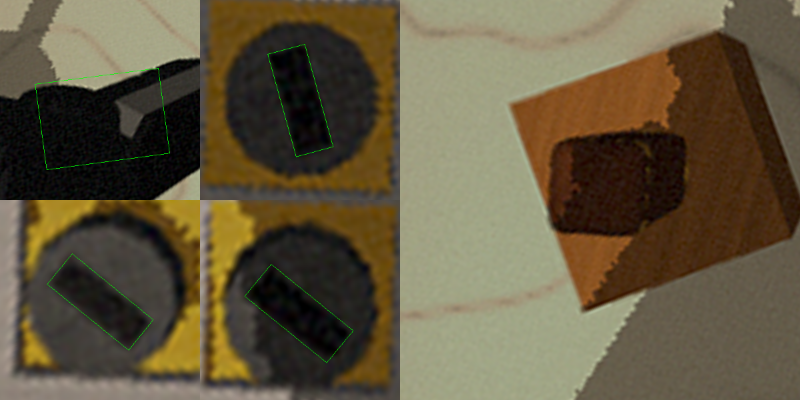

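Run:
```python
from h import *
from plant import bot
f=dict(np.load("w1.npz")); P=cloud(f).reshape(-1,3); S=np.load("screws.npy")
for k in (0,1,2,3):
    g=np.array([[.5932,.0632],[.5952,-.006],[.5180,.067],[.5156,-.0028]])[k]
    Q=P[(np.linalg.norm(P[:,:2]-g,axis=1)<.010)&(P[:,2]>.0325)&(P[:,2]<.05)]; print(k,len(Q),"z",np.median(Q[:,2]))
h=[.4402,-.2815]; b=pick([*h,.2],[-.056+i*np.pi/2 for i in range(-2,3)]); print(b)
bot.move_pose([*h,.27],down(b[1])); bot.line_to([*h,.112],vel=.12); print("ft",bot.current_ft_force())
bot.gripper_to(0.0); print("op",bot.current_opening(),bot.current_gripper_force(),bot.current_ft_force(),bot.current_tcp_pos())
np.savez("grasp.npz",p=[*h,.112],yaw=b[1])
bot.line_to([*h,.24],vel=.08); print("op",bot.current_opening(),bot.current_ft_force())
bot.wait(.3); f=grab("wrist","w3.npz"); fs=grab("scene","s3.npz")
P=cloud(f).reshape(-1,3); t=np.array(bot.current_tcp_pos()); 
cv2.imwrite("pics/w3.png",np.hstack([cv2.resize(f["p"][:,:,::-1][100:310,140:420],(560,420)),cv2.resize(fs["p"][:,:,::-1][100:250,60:180],(240,300))[:300] if 0 else np.pad(cv2.resize(fs["p"][:,:,::-1][100:260,70:170],(240,384)),((0,36),(0,0),(0,0)))]))
print(bot.current_tcp_pos(),bot.current_joint_pos(),bot.current_time_s())
```

```text
0 293 z 0.03816746021986239
1 420 z 0.03724668499216671
2 323 z 0.03801749299531537
3 347 z 0.037972992808919914
(np.float64(1.0187847316885608), -1.6267963267948966, array([ 0.53,  0.49, -0.02,  1.91,  0.01,  0.75, -1.13]))
ft [-0.04508168  0.55826684  0.14426508]
op 0.27474822516153563 58.57046663761139 [-4.55387845e-01 -8.25742352e-04  3.55783749e+00] [ 0.44028335 -0.2815361   0.11221813]
op 0.27314508396911047 [ 0.42915268 -0.49348858 -1.26620819]
[ 0.44020107 -0.28148372  0.23994252] [ 0.52556289  0.43518663 -0.01474401  1.86011393  0.00828946  0.84645093
 -1.12008498] 22.3417
```

View pics/w3.png

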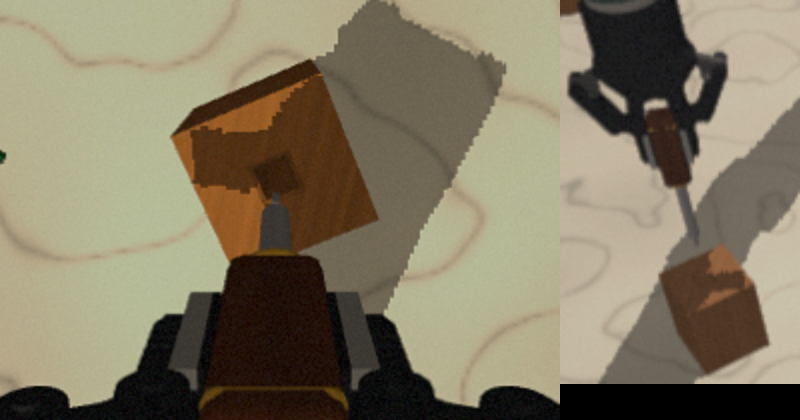

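The blade looks edge-on at crop (275,197): narrow along tool y, so its width lies along tool x. The block hole shows at (277,178). Now I calibrate the camera-to-tool error over screw 1 by viewing it at two yaws half a turn apart.

```bash
cat >> h.py <<'E'
def slot_at(f,g,z,r=.014,n=400):
    """refine slot near g: returns slot centre, size mm, angle mod pi, picture"""
    h=np.array(g,float)
    for it in range(2):
        im=ortho(f,h,r,z,n); gr=cv2.GaussianBlur(cv2.cvtColor(im,6),(0,0),3).astype(float)
        yy,xx=np.mgrid[:n,:n]; m=np.hypot(xx-n/2,yy-n/2)<9.2e-3/r*n/2
        t,_=cv2.threshold(gr[m].astype(np.uint8),0,255,cv2.THRESH_OTSU); b=((gr<t)&m).astype(np.uint8)
        l,lab,st,ce=cv2.connectedComponentsWithStats(b); i=1+np.argmax(st[1:,4]); q=cv2.minAreaRect(np.argwhere(lab==i)[:,::-1].astype(np.float32))
        bx=cv2.boxPoints(q); e=max([bx[1]-bx[0],bx[2]-bx[1]],key=np.linalg.norm); s=2*r/n
        h=np.array([h[0]+r-q[0][1]*s,h[1]+r-q[0][0]*s])
    cv2.drawContours(im,[bx.astype(int)],0,(0,255,0),1)
    return h,np.array(q[1])*s*1000,np.arctan2(-e[0],-e[1])%np.pi,im
xt=lambda yaw:np.array([-np.sin(yaw),np.cos(yaw)])
E
python3 - <<'E'
from h import *
from plant import bot
S=np.load("screws.npy"); g=S[1,:2]; ang=S[1,3]
t=np.array(bot.current_tcp_pos()); f=dict(np.load("w3.npz"))
P=cloud(f).reshape(-1,3); Q=P[(np.linalg.norm(P[:,:2]-t[:2],axis=1)<.012)&(P[:,2]>.12)&(P[:,2]<.16)]; print("tip pts",len(Q),Q[:,2].min() if len(Q) else 0)
bot.line_to([t[0],t[1],.30])
tiles=[];est=[]
for yaw in (ang-np.pi/2,ang+np.pi/2):
    p=g-.025*xt(yaw); 
    if not tiles: bot.move_pose([*p,.30],down(yaw)); bot.line_to([*p,.172],vel=.15)
    else:
        for a in (1,2,3): y=yaw-np.pi*(1-a/3); bot.line_to([*(g-.025*xt(y)),.172],vel=.1,frame=down(y))
    bot.wait(.3); t=np.array(bot.current_tcp_pos()); f=grab("wrist",f"w4_{len(tiles)}.npz")
    h,sz,a,im=slot_at(f,g,.0372); print(yaw,"slot",h,sz,a); est.append(h)
    tipz=t[2]-.102
    bl=ortho(f,t[:2],.02,tipz,400); tiles+=[im,bl]
m=(est[0]+est[1])/2; d=(est[0]-est[1])/2; y=ang-np.pi/2
print("mean",m,"cam err in tool: x",d@xt(y),"y",d@[np.cos(y),np.sin(y)], bot.current_joint_pos()[6])
cv2.imwrite("pics/w4.png",np.vstack([np.hstack(tiles[:2]),np.hstack(tiles[2:])])[::1]); cv2.imwrite("pics/w4.png",cv2.resize(cv2.imread("pics/w4.png"),(600,600)))
E
```

```text
tip pts 77 0.13810430804564147
-1.2988580028202872 slot [ 0.59492733 -0.01044103] [17.2980162  13.46564651] 0.26916766
1.842734650769506 slot [ 0.59787558 -0.00954225] [17.33106476 13.44684235] 0.2931869
mean [ 0.59640146 -0.00999164] cam err in tool: x -0.0015406591545890182 y 3.692715954648777e-05 1.1318349910628616
```

View pics/w4.png

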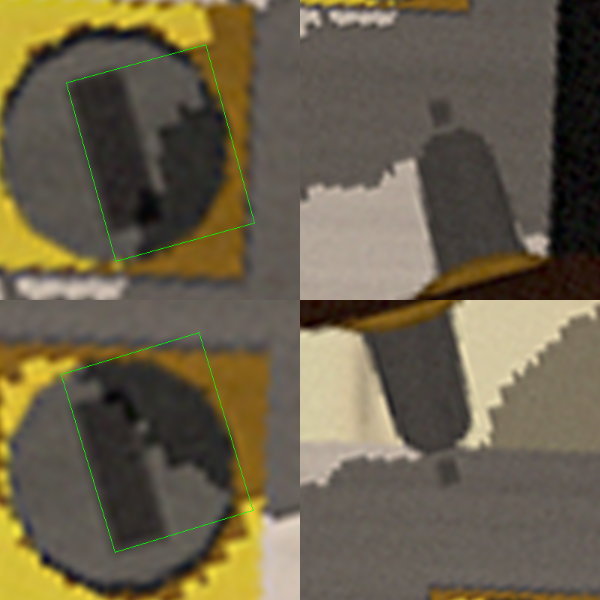

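```bash
cat >> h.py <<'E'
def head_at(f,g,ztop=None):
    P=cloud(f).reshape(-1,3); Q=P[(np.linalg.norm(P[:,:2]-g,axis=1)<.016)&(P[:,2]>.0325)&(P[:,2]<.048)]
    z=np.median(Q[:,2]); Q=Q[Q[:,2]>z-.001]; c,r=cv2.minEnclosingCircle((Q[:,:2]*1000).astype(np.float32)); return np.array(c)/1000,r,z
E
python3 - <<'E'
from h import *
g=np.load("screws.npy")[1,:2]; ang=np.load("screws.npy")[1,3]
tiles=[]
for i,yaw in enumerate((ang-np.pi/2,ang+np.pi/2)):
    f=dict(np.load(f"w4_{i}.npz")); p=np.r_[g-.025*xt(yaw),.172]; Rt=R.from_rotvec(down(yaw)).as_matrix()
    print("cam in tool",Rt.T@(f["T"][:3,3]-p), np.round(R.from_matrix(Rt.T@f["T"][:3,:3]).as_rotvec(),4)); print("head",head_at(f,g), "slot", slot_at(f,g,.0372)[0])
    P=cloud(f); M=(np.linalg.norm(P[...,:2]-p[:2],axis=-1)<.014)&(P[...,2]>.06)&(P[...,2]<.084)
    v,u=np.nonzero(M); print("blade px",u.min(),u.max(),v.min(),v.max(),P[M][:,2].min(),(P[M][:,:2]-p[:2])[P[M][:,2]<.078].mean(0)@np.c_[xt(yaw),[np.cos(yaw),np.sin(yaw)]])
    tiles.append(cv2.resize(f["p"][150:250,230:330,::-1],(400,400),interpolation=cv2.INTER_CUBIC))
cv2.imwrite("pics/w5.png",np.hstack(tiles))
E
```

```text
cam in tool [ 0.07159704 -0.00039591 -0.14363933] [-0.219  -0.2189  1.5589]
head (array([ 0.59526013, -0.00584353]), 10.853538513183594, np.float64(0.03721325621938171)) slot [ 0.59492733 -0.01044103]
blade px 271 284 196 207 0.07051551587951335 [ 7.07864917e-03 -6.36190643e-05]Traceback (most recent call last):
  File "<stdin>", line 5, in <module>
    fid = stack.enter_context(open(os.fspath(file), "rb"))
                              ~~~~^^^^^^^^^^^^^^^^^^^^^^^
FileNotFoundError: [Errno 2] No such file or directory: 'w4_1.npz'
```

```bash
mv w4_2.npz w4_1.npz
python3 - <<'E'
from h import *
from plant import bot
g=np.load("screws.npy")[1,:2]; ang=np.load("screws.npy")[1,3]
print(bot.current_tcp_pos(), g-.025*xt(ang+np.pi/2), down(ang+np.pi/2), bot.current_eef_rot())
tiles=[]
for i,yaw in enumerate((ang-np.pi/2,ang+np.pi/2)):
    f=dict(np.load(f"w4_{i}.npz")); p=np.r_[g-.025*xt(yaw),.172]; Rt=R.from_rotvec(down(yaw)).as_matrix()
    print("cam in tool",Rt.T@(f["T"][:3,3]-p), np.round(R.from_matrix(Rt.T@f["T"][:3,:3]).as_rotvec(),4)); print("head",head_at(f,g))
    P=cloud(f); M=(np.linalg.norm(P[...,:2]-p[:2],axis=-1)<.014)&(P[...,2]>.06)&(P[...,2]<.084)
    v,u=np.nonzero(M); print("blade px",u.min(),u.max(),v.min(),v.max(),P[M][:,2].min(),(P[M][:,:2]-p[:2])[P[M][:,2]<.078].mean(0)@np.c_[xt(yaw),[np.cos(yaw),np.sin(yaw)]])
    tiles.append(cv2.resize(f["p"][150:250,230:330,::-1],(400,400),interpolation=cv2.INTER_CUBIC))
cv2.imwrite("pics/w5.png",np.hstack(tiles))
E
```

```text
[0.61931459 0.00076023 0.17206015] [0.61931617 0.00076114] [ 0.42584474 -3.11259709 -0.        ] [-4.25687252e-01  3.11255360e+00 -2.33387515e-04]
cam in tool [ 0.07159704 -0.00039591 -0.14363933] [-0.219  -0.2189  1.5589]
head (array([ 0.59526013, -0.00584353]), 10.853538513183594, np.float64(0.03721325621938171))
blade px 271 284 196 207 0.07051551587951335 [ 7.07864917e-03 -6.36190643e-05]
cam in tool [ 0.0684864   0.00040667 -0.14304153] [-0.2189 -0.2186  1.5592]
head (array([ 0.5950365 , -0.00620775]), 10.765456199645996, np.float64(0.03722482335426602))
blade px 271 284 196 206 0.07083521901751191 [0.00431136 0.00085665]
```

View pics/w5.png

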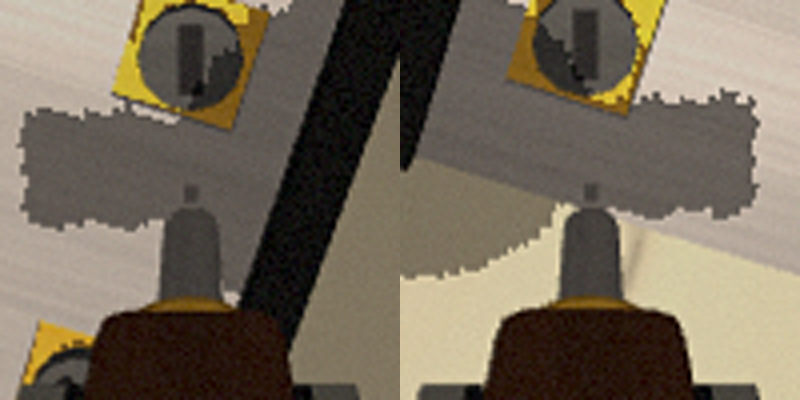

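Both views show the blade at image (191,192) with the slot above it. The wrist-camera pose carries a constant world offset of about (1.4, 0.8) mm. With that removed, the blade sits on the tool axis. Now I drive screw 1.

```bash
cat >> h.py <<'E'
W=np.array([.0014,.0008]); C=np.array([.5552,.0297]); SY=-.040
_r=np.array([[np.cos(SY),-np.sin(SY)],[np.sin(SY),np.cos(SY)]])
SC=[C+_r@np.array(v) for v in ((.04,.035),(.04,-.035),(-.04,.035),(-.04,-.035))]
TIP=.1022; OY=.0002
def drive(k,yaw0,zhead,corr=(0,0),yaw_min=-2.72):
    from plant import bot
    yt=lambda y:np.array([np.cos(y),np.sin(y)])
    at=lambda y,ztip:[*(SC[k]+np.array(corr)-OY*yt(y)),ztip+TIP]
    bot.line_to(at(yaw0,zhead+.012),vel=.12,frame=down(yaw0)); bot.wait(.1); F0=np.array(bot.current_ft_force()); T0=np.array(bot.current_torque())
    for dz in np.arange(.004,-.0046,-.0015):
        bot.line_to(at(yaw0,zhead+dz),vel=.03); F=np.array(bot.current_ft_force())-F0
        if F[2]>8: print("blocked at",dz,F); bot.line_to(at(yaw0,zhead+.012),vel=.05); return False
    print("in, F",np.round(F,2),"tcp z",bot.current_tcp_pos()[2]-TIP,"t",bot.current_time_s())
    a=0; rem=(zhead-.034)*1000; log=[]; hot=0
    while yaw0-a>yaw_min:
        a+=.2 if a<rem-.5 else .1
        bot.line_to(at(yaw0-a,max(zhead-.0045-a*.001,.0287)),vel=.05,frame=down(yaw0-a))
        T=np.array(bot.current_torque())-T0; F=np.array(bot.current_ft_force())-F0; log.append((round(a,2),round(T[2],2),round(F[2],1)))
        if abs(T[2])>.4: hot+=1
        if (hot>=1 and a>rem-.8) or abs(T[2])>1.2: break
    print(log); print("turned",a,"of",rem,"T",T,"F",F,"t",bot.current_time_s())
    bot.line_to(at(yaw0-a+.25,bot.current_tcp_pos()[2]-TIP),vel=.05,frame=down(yaw0-a+.25))
    bot.line_to(at(yaw0-a+.25,zhead+.02),vel=.08); print("out F",np.array(bot.current_ft_force())-F0,"op",bot.current_opening())
    return True
E
python3 - <<'E'
from h import *
print(SC); drive(1,.272+np.pi/2,.0372)
E
```

```text
[array([0.59656763, 0.06307243]), array([ 0.59376838, -0.00687158]), array([0.51663162, 0.06627158]), array([ 0.51383237, -0.00367243])]
in, F [-0.79 -1.12  0.05] tcp z 0.033559851099190866 t 31.5417
[(0.2, np.float64(0.05), np.float64(-0.1)), (0.4, np.float64(0.09), np.float64(1.0)), (0.6, np.float64(0.1), np.float64(1.2)), (0.8, np.float64(0.14), np.float64(1.9)), (1.0, np.float64(0.13), np.float64(1.9)), (1.2, np.float64(0.12), np.float64(2.7)), (1.4, np.float64(0.08), np.float64(0.9)), (1.6, np.float64(0.13), np.float64(1.2)), (1.8, np.float64(0.05), np.float64(1.6)), (2.0, np.float64(0.2), np.float64(2.5)), (2.2, np.float64(0.12), np.float64(1.7)), (2.4, np.float64(0.1), np.float64(0.9)), (2.6, np.float64(0.14), np.float64(0.5)), (2.8, np.float64(0.13), np.float64(-0.2)), (2.9, np.float64(0.12), np.float64(0.7)), (3.0, np.float64(0.15), np.float64(0.3)), (3.1, np.float64(0.13), np.float64(-0.1)), (3.2, np.float64(0.12), np.float64(-0.4)), (3.3, np.float64(0.15), np.float64(0.1)), (3.4, np.float64(0.15), np.float64(-0.0)), (3.5, np.float64(0.14), np.float64(1.0)), (3.6, np.float64(0.13), np.float64(-0.8)), (3.7, np.float64(0.16), np.float64(0.6)), (3.8, np.float64(0.29), np.float64(1.7)), (3.9, np.float64(0.37), np.float64(2.3)), (4.0, np.float64(0.35), np.float64(5.4)), (4.1, np.float64(0.4), np.float64(6.6)), (4.2, np.float64(0.5), np.float64(6.4))]
turned 4.2 of 3.1999999999999944 T [ 0.13838967 -0.27392228  0.49550698] F [0.81890393 0.84251578 6.42994852] t 39.9417
out F [-0.67024608  0.35654389 -0.71840774] op 0.27405731262046706
```

Run:
```python
from h import *
from plant import bot
yaw=2.46; t=bot.current_tcp_pos(); bot.line_to([t[0],t[1],.2])
p=SC[2]*.5+SC[0]*.5-.03*xt(yaw); 
print([np.round(pick([*p,.19],[yaw])[2],2)])
bot.move_pose([*p,.19],down(yaw)); bot.wait(.3); f=grab("wrist","w6.npz")
tiles=[]
for k in range(4):
    g=SC[k]+W; h=head_at(f,g); s=slot_at(f,g,h[2]); print(k,"head",h[0]-W-SC[k],h[1:],"slot",s[0]-W-SC[k],s[1],s[2]); tiles.append(cv2.resize(ortho(f,g,.014,h[2],400),(300,300)))
cv2.imwrite("pics/w6.png",np.hstack([np.vstack([np.hstack(tiles[:2]),np.hstack(tiles[2:])])[:,:], np.pad(cv2.resize(f["p"][150:260,220:330,::-1],(200,200),interpolation=cv2.INTER_CUBIC),((0,400),(0,0),(0,0)))]))
P=cloud(f); M=(np.linalg.norm(P[...,:2]-p-W,axis=-1)<.014)&(P[...,2]>.08)&(P[...,2]<.102)
v,u=np.nonzero(M); print("blade px",u.min(),u.max(),v.min(),v.max())
print(bot.current_time_s())
```

```text
[array([ 0.41,  0.8 , -1.06,  1.74,  0.78,  1.09,  1.54])]
0 head [ 0.0001332  -0.00018001] (10.837136268615723, np.float64(0.038045131358850015)) slot [1.60816498e-04 4.78739929e-05] [14.6701152   5.50081001] 1.1236084
1 head [-5.77374152e-04 -6.79139806e-05] (10.964497566223145, np.float64(0.0339410978607495)) slot [ 9.18814087e-05 -2.16685333e-04] [14.42022537  5.57268829] 0.25845504
2 head [ 0.00011181 -0.00012677] (10.83172607421875, np.float64(0.03779508466078585)) slot [ 3.31756592e-05 -1.05487061e-04] [15.03137421  5.51023987] 0.8994839
3 head [0.00013232 0.00035502] (10.877267837524414, np.float64(0.037818556500345574)) slot [ 0.00359305 -0.002131  ] [18.36000366 13.27076035] 0.91393733
blade px 271 283 195 204
44.625
```

View pics/w6.png

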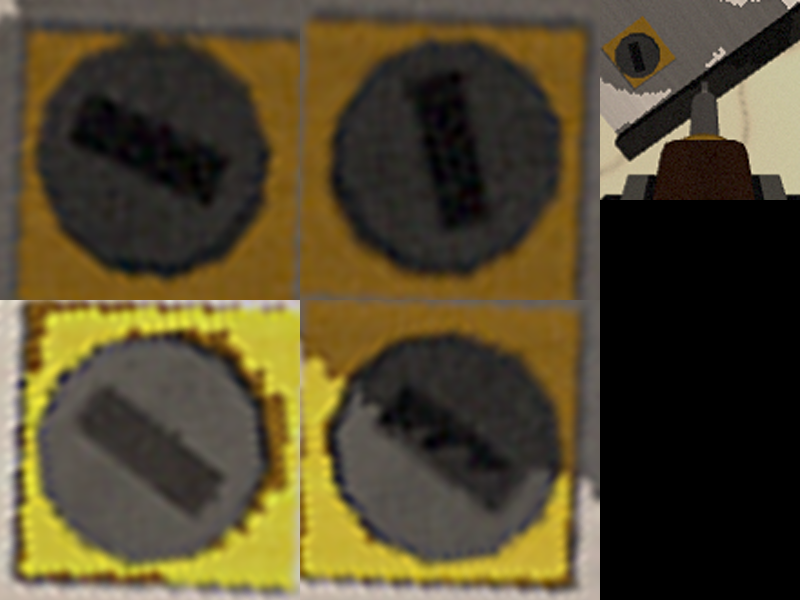

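Screw 1 is home, with its head at 33.9 mm. The other three are 3.8 to 4.0 rad short, and their measured positions fit within 0.2 mm.

```bash
sed -i 's/abs(T\[2\])>.4: hot/abs(T[2])>.3: hot/' h.py
python3 - <<'E'
from h import *
from plant import bot
for k,ang,z in ((2,.897,.0379),(3,.905,.0379),(0,1.124,.0381)):
    y=ang+np.pi/2
    t=bot.current_tcp_pos(); bot.line_to([t[0],t[1],.19]); bot.move_pose([*SC[k],.19],down(y))
    print("== screw",k,np.round(bot.current_joint_pos(),2))
    if not drive(k,y,z): break
t=bot.current_tcp_pos(); bot.line_to([t[0],t[1],.2])
yaw=-1.5; p=C-.03*xt(yaw); bot.move_pose([*p,.19],down(yaw)); bot.wait(.3); f=grab("wrist","w7.npz")
for k in range(4): h=head_at(f,SC[k]+W); s=slot_at(f,SC[k]+W,h[2]); print(k,h[2],s[2],s[1])
print(bot.current_time_s())
E
```

```text
== screw 2 [ 0.49  0.73 -1.09  1.9   0.78  1.01  1.51]
in, F [ 0.22 -1.02 -0.16] tcp z 0.03431566059022893 t 47.4667
[(0.2, np.float64(-0.05), np.float64(0.7)), (0.4, np.float64(0.1), np.float64(1.4)), (0.6, np.float64(0.12), np.float64(1.4)), (0.8, np.float64(0.09), np.float64(2.4)), (1.0, np.float64(0.12), np.float64(2.6)), (1.2, np.float64(0.12), np.float64(2.4)), (1.4, np.float64(0.1), np.float64(2.5)), (1.6, np.float64(0.12), np.float64(2.5)), (1.8, np.float64(0.07), np.float64(3.5)), (2.0, np.float64(0.11), np.float64(2.4)), (2.2, np.float64(0.06), np.float64(2.7)), (2.4, np.float64(0.04), np.float64(1.9)), (2.6, np.float64(0.06), np.float64(2.1)), (2.8, np.float64(0.09), np.float64(1.3)), (3.0, np.float64(0.07), np.float64(1.5)), (3.2, np.float64(0.09), np.float64(1.4)), (3.4, np.float64(0.11), np.float64(1.5)), (3.5, np.float64(0.11), np.float64(1.5)), (3.6, np.float64(0.05), np.float64(1.5)), (3.7, np.float64(0.14), np.float64(2.4)), (3.8, np.float64(0.11), np.float64(1.1)), (3.9, np.float64(0.1), np.float64(1.4)), (4.0, np.float64(0.11), np.float64(0.9)), (4.1, np.float64(0
[... 1741 characters left out ...]
64(0.33), np.float64(6.6))]
turned 4.599999999999999 of 3.900000000000001 T [ 0.57774694 -0.24083154  0.3283663 ] F [0.33748645 2.97686936 6.57691872] t 71.8583
out F [-0.9297008   0.30174932  0.04084474] op 0.2732917919255137
== screw 0 [-0.75  0.89  1.14  1.73 -0.89  1.14 -2.92]
in, F [ 0.32 -0.11  0.43] tcp z 0.03447567366014957 t 76.45Traceback (most recent call last):
  File "<stdin>", line 7, in <module>
  File "h.py", line 76, in drive
    bot.line_to(at(yaw0-a,max(zhead-.0045-a*.001,.0287)),vel=.05,frame=down(yaw0-a))
    ~~~~~~~~~~~^^^^^^^^^^^^^^^^^^^^^^^^^^^^^^^^^^^^^^^^^^^^^^^^^^^^^^^^^^^^^^^^^^^^^
plant.MotionError: the arm cannot follow that straight line within its joint ranges
```

Run:
```python
from h import *
from plant import bot
k,y,z=0,1.124+np.pi/2,.0381
t=bot.current_tcp_pos(); bot.line_to([t[0],t[1],.19],vel=.08)
for a in (-1.,0.,1.,2.,y): bot.move_pose([*SC[k],.19],down(a))
q=bot.current_joint_pos(); print(np.round(q,2),bot.current_time_s())
if q[6]>0: drive(k,y,z)
```

```text
[ 0.16  0.65 -0.51  1.7   0.39  0.9   2.19] 82.075
in, F [ 0.75 -0.92 -0.63] tcp z 0.03450335297663561 t 84.3083
[(0.2, np.float64(-0.01), np.float64(-1.0)), (0.4, np.float64(0.1), np.float64(-0.1)), (0.6, np.float64(0.09), np.float64(1.2)), (0.8, np.float64(0.09), np.float64(2.3)), (1.0, np.float64(0.1), np.float64(2.1)), (1.2, np.float64(0.06), np.float64(1.7)), (1.4, np.float64(0.1), np.float64(2.7)), (1.6, np.float64(0.11), np.float64(3.5)), (1.8, np.float64(0.11), np.float64(3.0)), (2.0, np.float64(0.05), np.float64(3.8)), (2.2, np.float64(0.13), np.float64(4.2)), (2.4, np.float64(0.12), np.float64(4.2)), (2.6, np.float64(0.16), np.float64(2.4)), (2.8, np.float64(0.09), np.float64(3.2)), (3.0, np.float64(0.15), np.float64(2.7)), (3.2, np.float64(0.16), np.float64(2.6)), (3.4, np.float64(0.16), np.float64(2.2)), (3.6, np.float64(0.09), np.float64(1.8)), (3.7, np.float64(0.15), np.float64(2.1)), (3.8, np.float64(0.12), np.float64(1.3)), (3.9, np.float64(0.14), np.float64(3.6)), (4.0, np.float64(0.08), np.float64(1.7)), (4.1, np.float64(0.07), np.float64(1.5)), (4.2, np.float64(0.11), np.float64(2.3)), (4.3, np.float64(0.18), np.float64(1.6)), (4.4, np.float64(0.1), np.float64(2.3)), (4.5, np.float64(0.17), np.float64(2.9)), (4.6, np.float64(0.16), np.float64(3.8)), (4.7, np.float64(0.32), np.float64(4.3))]
turned 4.699999999999998 of 4.1 T [ 0.55811933 -0.85454815  0.32090684] F [3.28697504 0.815869   4.26757102] t 93.3583
out F [ 1.49273818 -1.17016569  0.18423852] op 0.27123988505602636
```

Run:
```python
from h import *
from plant import bot
t=bot.current_tcp_pos(); bot.line_to([t[0],t[1],.2])
yaw=-1.2267; p=C-.03*xt(yaw); bot.move_pose([*p,.19],down(yaw)); bot.wait(.3); f=grab("wrist","w7.npz")
for k in range(4): h=head_at(f,SC[k]+W); s=slot_at(f,SC[k]+W,h[2]); print(k,h[2],s[2],s[1])
bot.line_to([*p,.26]); h=np.array([.4392,-.2823]); q=h-.03*xt(yaw); bot.move_pose([*q,.25],down(yaw)); bot.wait(.2)
f=grab("wrist","w8.npz"); P=cloud(f); Q=P.reshape(-1,3); Q=Q[(np.abs(Q[:,2]-.09)<.004)&(np.linalg.norm(Q[:,:2]-h,axis=1)<.08)]; r=cv2.minAreaRect((Q[:,:2]*1000).astype(np.float32)); print("block",r)
M=(np.linalg.norm(P[...,:2]-q-W,axis=-1)<.014)&(P[...,2]>.14)&(P[...,2]<.162); v,u=np.nonzero(M); print("blade px",u.min(),u.max(),v.min(),v.max())
cv2.imwrite("pics/w8.png",np.hstack([ortho(f,h+W,.03,.09,400),cv2.resize(f["p"][150:250,230:330,::-1],(400,400),interpolation=cv2.INTER_CUBIC)])); print(bot.current_time_s())
grab("top","top8.npz")
```

```text
0 0.03399577596968767 0.2220819 [14.67598236  5.23339882]
1 0.034016173993848486 0.18717694 [14.63289993  5.35785881]
2 0.03418482418980484 0.21356058 [14.63556915  5.29557541]
3 0.03411679257528358 0.17985344 [14.76341507  5.40323448]
block ((440.1109619140625, -281.5558776855469), (70.26136016845703, 70.36869049072266), 19.912405014038086)
blade px 270 283 195 206
97.7417
```

View pics/w8.png

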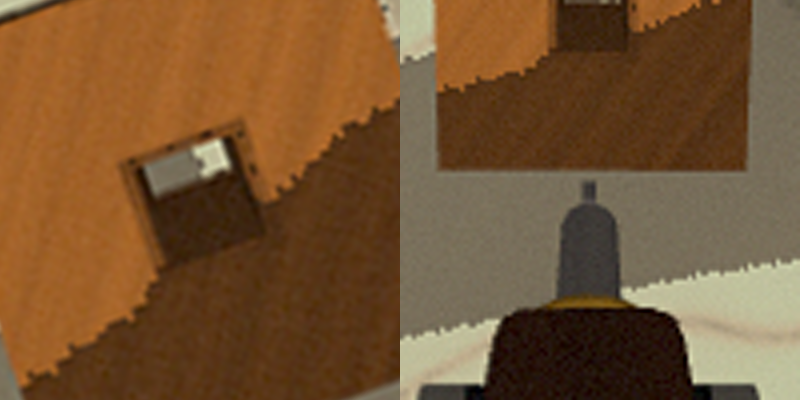

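Screws are all home: heads at 34.0–34.2 mm, with final slot angles agreeing to 0.04 rad. The hole is centred on my estimate at tile (198,195), and the blade is square to it. Now I put the driver back.

Run:
```python
from h import *
from plant import bot
yaw=-1.2267; h=[.4390,-.2822]; bot.line_to([*h,.25],vel=.1); bot.line_to([*h,.2],vel=.1); F0=np.array(bot.current_ft_force())
ok=True
for z in [.19,.183,.176,.169,.16,.15,.14,.13,.12,.1145,.1125]:
    bot.line_to([*h,z],vel=.06); F=np.array(bot.current_ft_force())-F0
    if np.linalg.norm(F)>10: print("contact",z,F); ok=z<.115; break
print(ok,F)
if ok:
    bot.gripper_to(.6); print(bot.current_opening(),bot.current_tcp_pos()); bot.line_to([*h,.24],vel=.12); bot.wait(.2)
    f=grab("wrist","w9.npz"); P=cloud(f).reshape(-1,3); Q=P[(P[:,2]>.155)&(P[:,2]<.175)&(np.linalg.norm(P[:,:2]-h,axis=1)<.03)]
    print("handle",len(Q),cv2.minAreaRect((Q[:,:2]*1000).astype(np.float32)),np.median(Q[:,2]))
f=grab("top","t9.npz"); P=cloud(f); Q=P.reshape(-1,3); N=np.linalg.norm(Q[:,:2]-[.63,-.263],axis=1)<.13
for lo,hi in ((.06,.08),(.012,.03)):
    q=Q[N&(Q[:,2]>lo)&(Q[:,2]<hi)]; print("tray",len(q),cv2.minAreaRect((q[:,:2]*1000).astype(np.float32)))
print(bot.current_time_s())
```

```text
True [-0.12276938 -0.2027509  -0.69385885]
0.605914988143361 [ 0.43909077 -0.2822454   0.11260985]
handle 1253 ((440.2821960449219, -281.00860595703125), (23.769676208496094, 23.811681747436523), 20.043415069580078) 0.1648966674749231
tray 304 ((611.3319091796875, -226.8217010498047), (104.27420043945312, 14.57705307006836), 77.49256134033203)
tray 673 ((611.6834106445312, -226.60293579101562), (151.04396057128906, 121.50547790527344), 77.6933364868164)
103.9667
```

Run:
```python
from h import *
from plant import bot
c=np.array([.6115,-.2267]); ty=-.217
b=pick([*c,.24],[ty,ty+np.pi,ty-np.pi]); yaw=b[1]; print(b); bot.gripper_to(.6)
bot.move_pose([*c,.26],down(yaw)); bot.wait(.3); f=grab("wrist","w10.npz"); Q=cloud(f).reshape(-1,3); N=np.linalg.norm(Q[:,:2]-c,axis=1)<.13
q=Q[N&(Q[:,2]>.06)&(Q[:,2]<.08)]; r=cv2.minAreaRect((q[:,:2]*1000).astype(np.float32)); print(r)
q=Q[N&(Q[:,2]>.015)&(Q[:,2]<.03)]; r2=cv2.minAreaRect((q[:,:2]*1000).astype(np.float32)); print(r2)
m=np.array(r[0])/1000-W; a=r[2] if r[1][0]>r[1][1] else r[2]+90; ty=np.deg2rad((a-90+90)%180-90); print("corrected",m,"tray yaw",ty)
assert np.linalg.norm(m-c)<.008 and abs(ty+.217)<.06
yaw=yaw-(-.217)+ty; bot.line_to([*m,.15],frame=down(yaw)); bot.line_to([*m,.045],vel=.08); F0=np.array(bot.current_ft_force())
bot.gripper_to(0); print("op",bot.current_opening(),bot.current_gripper_force())
bot.line_to([*m,.14],vel=.08); bot.wait(.2); print("lift",np.array(bot.current_ft_force())-F0,bot.current_opening(),bot.current_torque())
yp=yaw+SY-ty; print(yp,pick([*C,.15],[yp])[2])
bot.line_to([*C,.14],vel=.12,frame=down(yp)); bot.wait(.3); grab("top","t10.npz"); F0=np.array(bot.current_ft_force())
for z in (.10,.094,.091,.0895,.088,.087):
    bot.line_to([*C,z],vel=.04); F=np.array(bot.current_ft_force())-F0; print(z,np.round(F,1))
    if F[2]>3: break
print(bot.current_time_s()); g=grab("scene","s10.npz"); t=grab("top","t11.npz")
Q=cloud(t).reshape(-1,3); q=Q[(np.linalg.norm(Q[:,:2]-C,axis=1)<.12)&(Q[:,2]>.055)&(Q[:,2]<.067)]; print("rim",cv2.minAreaRect((q[:,:2]*1000).astype(np.float32)),np.percentile(q[:,2],[10,50,90]))
cv2.imwrite("pics/s10.png",np.hstack([cv2.resize(g["p"][150:310,200:360,::-1],(400,400)),cv2.resize(t["p"][130:290,210:370,::-1],(400,400))]))
```

```text
(np.float64(0.5843735113699304), -0.217, array([ 0.06,  0.66,  0.43,  1.51, -0.3 ,  1.04,  0.36]))
((613.8905029296875, -224.7194061279297), (104.73890686035156, 13.436558723449707), 77.89275360107422)
((614.04833984375, -224.77029418945312), (151.16677856445312, 120.81294250488281), 77.619140625)
corrected [ 0.6124905  -0.22551941] tray yaw -0.21131131301148173
op 0.14403744474738478 58.42246234416962
lift [-0.30949272  0.48844606 -2.90207214] 0.13826829487524595 [0.02130526 0.03598203 0.01363838]
-0.04000000000000001 [-0.35  0.63  0.38  1.87 -0.34  0.7   0.19]
0.1 [-0.4  1.3 -0.5]
0.094 [0.4 1.9 0.1]
0.091 [-0.2  1.7  0.3]
0.0895 [-0.8  1.9 -0.5]
0.088 [-0.9  1.3  5.3]
114.4917
rim ((547.3759765625, -41.005226135253906), (32.8402099609375, 123.93317413330078), 73.78900909423828) [0.06024967 0.06308845 0.06519891]
```

View pics/s10.png

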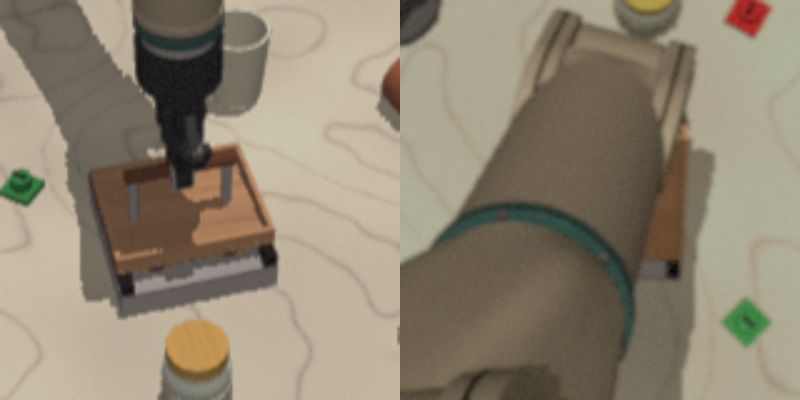

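The tray sits on both rails. I release it and check.

Run:
```python
from h import *
from plant import bot
bot.gripper_to(.5); bot.line_to([*C,.30],vel=.12); bot.wait(.3); f=grab("wrist","w12.npz")
Q=cloud(f).reshape(-1,3); N=np.linalg.norm(Q[:,:2]-C,axis=1)<.12
q=Q[N&(Q[:,2]>.057)&(Q[:,2]<.070)]; print("rim-W-C",cv2.minAreaRect(((q[:,:2]-W-C)*1000).astype(np.float32)),np.percentile(q[:,2],[10,50,90]))
q=Q[N&(Q[:,2]>.1)&(Q[:,2]<.118)]; print("bar",cv2.minAreaRect(((q[:,:2]-W-C)*1000).astype(np.float32)),q[:,2].max())
L=np.load("lamp.npz"); H,a0,off=L["H"],float(L["a0"]),float(L["off"])
a=a0-1.25; p=H+.262*np.array([np.cos(a),np.sin(a)])
b=pick([*p,.3],[a+off,a+off+np.pi]); print(b, bot.current_time_s())
t=grab("top","t12.npz"); Q=cloud(t).reshape(-1,3); q=Q[(Q[:,2]>.225)&(Q[:,2]<.24)&(np.linalg.norm(Q[:,:2]-p,axis=1)<.06)]; print("peg",len(q),np.median(q,0),p,"H",H)
q=Q[(Q[:,2]>.155)&(Q[:,2]<.175)&(np.linalg.norm(Q[:,:2]-[.439,-.282],axis=1)<.03)]; print("driver",np.median(q,0))
ac=np.arctan2(*(C-H)[::-1]); print("target swing rel",ac-a0)
```

```text
rim-W-C ((-0.12976455688476562, 0.49082183837890625), (150.28802490234375, 120.92284393310547), 87.75030517578125) [0.06089324 0.06322722 0.06428675]
bar ((-0.2144474983215332, 0.20695114135742188), (104.3843994140625, 13.6328125), 87.40655517578125) 0.11433055065445719
(np.float64(0.3872482648653221), 1.0485975339010416, array([-0.75,  0.53,  0.16,  1.5 , -0.09,  1.11,  0.48])) 117.2583
peg 86 [0.50633657 0.34634894 0.23499031] [0.51403756 0.35737235] H [0.74111939 0.22669014]
driver [ 0.43708874 -0.28126901  0.16496214]
target swing rel 0.08650107641523919
```

Run:
```python
from h import *
from plant import bot
L=np.load("lamp.npz"); H,a0,off=L["H"],float(L["a0"]),float(L["off"])+np.pi
at=lambda a,z:[*(H+.262*np.array([np.cos(a),np.sin(a)])),z]
ap=-3.613; ae=a0+.0865+.05
bot.move_pose(at(ap,.33),down(ap+off)); bot.line_to(at(ap,.2),vel=.1); print(bot.current_ft_force())
for a in np.linspace(ap,ae,13)[1:]: bot.line_to(at(a,.2),vel=.12,frame=down(a+off))
print(bot.current_ft_force()); bot.line_to(at(ae-.045,.2),vel=.05,frame=down(ae-.045+off))
bot.line_to(at(ae-.045,.34),vel=.12)
t=bot.current_tcp_pos(); bot.move_pose([.45,-.15,.36],down(-1.2)); bot.wait(.5)
f=grab("top","t13.npz"); s=grab("scene","s13.npz"); Q=cloud(f).reshape(-1,3); q=Q[(Q[:,2]>.225)&(Q[:,2]<.24)&(np.linalg.norm(Q[:,:2]-C,axis=1)<.08)]; print("peg-C",len(q),np.median(q,0)[:2]-C if len(q) else None)
q=Q[(Q[:,2]>.155)&(Q[:,2]<.175)&(np.linalg.norm(Q[:,:2]-[.439,-.282],axis=1)<.03)]; print("driver",len(q))
print(bot.current_time_s(),bot.current_ft_force())
cv2.imwrite("pics/end.png",s["p"][:,:,::-1])
```

```text
[-0.96135048 -0.09175922 -0.11738925]
[ 0.13953234 -0.14182458 -0.20368957]
peg-C 76 [0.00684012 0.00400396]
driver 0
129.2083 [ 1.10038514 -0.47116979  0.67461667]
```

View pics/end.png

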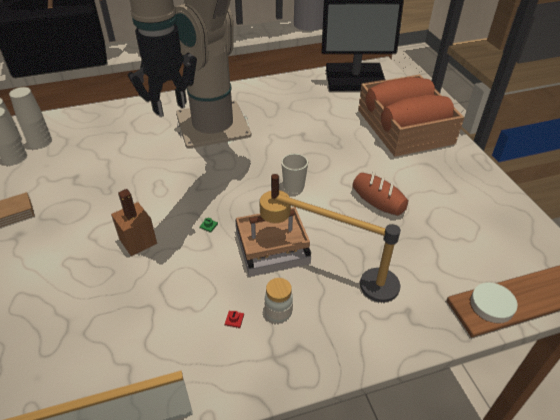

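The final view shows the lamp over the tray at (276,200), the tray on the scale, the driver standing in its block at (130,215), the bystanders in place and the robot clear.

```bash
python3 -c "
from plant import job
print(job.hand_in())"
```

```text
the job is handed in; nothing more can be done
None
```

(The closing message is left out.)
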